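Put the handle back on the nutcracker and fold it down

ROBOT

A 6-joint arm with a two-finger parallel gripper is mounted at the origin on a cart in front of the work surface, level with it; the furniture and walls round the work are solid. World frame = base frame: x ahead of the robot, y to its left, z up, the work surface at z = 0. Lengths are in m, angles in rad, forces in N, time in s.
With the tool pointing down it reaches from about 0.425 to 0.95 m from the base axis. Payload 3.5 kg.
Tool frame: the origin (TCP) lies at the very end of the fingers, on their centre line; the grasp point (between the pads) lies ctrl.pinch_z behind it (ctrl.pinch_z is the distance from the TCP to the grasp point, in m); z points along the fingers, y is the line along which they close (so a half turn about z gives the same grasp; the last joint's range is limited). The gripper opens to 85 mm and grips with 20 to 120 N. Pads are 22 mm wide; open, the fingers measure 114 mm over their backs; the gripper's body (76 mm by 85 mm) begins 54 mm behind the grasp point. The pads swing forward as they close: fully open they stand 13 mm farther back than shut.
Start: joints at [1.096, 0.286, 1.577, -0, 1.279, -0.15], TCP at [0.215, 0.64, 0.231] pointing down, gripper open.
Joint ranges: [-2.77, 2.77], [-0.9, 2.22], [0.21, 2.48], [-1.53, 4.67], [0.24, 2.81], [-2.84, 2.84]. Speed limits (rad/s): [2.79, 2.79, 3.14, 3.14, 3.14, 3.14].

INTERFACE

Orientations are given as a unit quaternion [x, y, z, w].
In Python, from plant import ctrl gives the robot as it stands.
- The arm moves only by the tool inch_along, called after "Request:" as name(argument=value, ...) on one line, values as JSON. Schema: {"type":"object","properties":{"steps":{"type":"object","properties":{"dx":{"type":"array","items":{"type":"number"},"minItems":1,"maxItems":10},"dy":{"type":"array","items":{"type":"number"},"minItems":1,"maxItems":10},"dz":{"type":"array","items":{"type":"number"},"minItems":1,"maxItems":10},"ax":{"type":"array","items":{"type":"number"},"minItems":1,"maxItems":10},"ay":{"type":"array","items":{"type":"number"},"minItems":1,"maxItems":10},"az":{"type":"array","items":{"type":"number"},"minItems":1,"maxItems":10},"jaw":{"type":"array","items":{"type":"number"},"minItems":1,"maxItems":10}},"additionalProperties":false,"required":["dx","dy","dz","ax","ay","az","jaw"]},"grip_force":{"type":"number"},"only":{"type":"string"},"quiet":{"type":"boolean"},"lines":{"type":"string"}},"required":["steps"],"additionalProperties":false}. steps is an object with one list for each field, all of the same length, 1 to 10, a row being the entries at one place: dx, dy, dz (the shift in m), ax, ay, az (a rotation vector in rad), jaw (the opening from 0.0 (shut) to 1.0 (fully open)); each row is the pose to reach, as a shift and turn from the pose commanded when the call began, along the tool's axes at that moment; what a row does not reach only later rows make up. A row lasts 1/8 s, in which the tool goes at most 0.0625 m and 0.188 rad, less where a joint would pass 70% of its speed; a pose out of reach is approached as far as the arm can. The fingers move at their own pace and stop on an object; grip_force is the grip in N (left out, the last holds). Time passes only in rows, so rows that do not move let the fingers close. The tool returns the time, the measured TCP pose, the force, the opening and the grip force at its end. only (a regular expression) keeps the lines of the reply that match it, lines (a string "A,B") keeps lines A to B, and quiet returns only ok. Input that does not fit is refused with a message, and nothing moves.
- ctrl.get_state(): the state, without advancing time (a new reading comes with each control period).
- ctrl.read_camera(name): name is "scene" or "top"; returns a dict with "pixels" (384x512x3 uint8, red, green, blue), "camera_matrix" (3x3 intrinsics, pixels), "dist_coeffs" ([k1, k2, p1, p2, k3] as OpenCV has them; the pictures are not rectified), "xyz" and "orientation" of the camera in the world. Camera axes: x right, y down, z forward; pixel columns grow to the right and rows downward; lengths in m; the calibration is good to about 2 mm. A picture is of the moment at which its call begins. There is no depth.
- ctrl.sign_off(): hands the job in; it is judged then, once.
Trained networks look in the newest picture that a camera, given by its name, has taken for a name from the list of things; names that differ only in an ending like _2 or _b are one class to them, and where a whole thing is asked for, a point or a joint stands for the part that bears it (a point fixed in the world has none). Each returns a list of dicts, best first, with "conf" (0 to 1); they miss things now and then, are a little off and sometimes report something else, mostly with a low value. They report only what shows in the picture. A call takes as long as a camera call. They do not tell look-alikes from the thing itself.
- ctrl.recognise(camera, thing): "position" ([x, y, z] in m, in world coordinates, good to about 4 mm: the middle of the surface that is visible of it).
- ctrl.masks_of(camera, thing): "region" (384x512 bool, what is visible of it).
- ctrl.mark_of(camera, thing): "position" ([x, y, z] in m, in world coordinates, good to about 4 mm: a listed point, or the origin of a listed thing).
The state is a dict: "time": time; "qpos": joint angles; "dq": joint speeds; "joint_efforts": joint torques, N m; "eef_pos": TCP position; "tcp_rot": TCP orientation; "contact_force": force on the tool from outside, world axes, zero at the start; "wrist_torque": the same for the moment, N m; "opening": opening from 0.0 (shut) to 1.0 (fully open); "finger_force": force on a finger pad.
Only numpy, scipy, OpenCV 4.12 (cv2) and the standard library are available. Lean on these libraries where they do the work, as an engineer would, in place of code of your own. Each camera call takes 0.05 s, during which the arm holds its last target. There are 200 camera calls.

TASK

The bench nutcracker's tube handle stands in the wooden storage block. Slide it onto the lever's stub, right down to the collar, until the spring button pops out through the hole; only then flip the red pawl back, and fold the lever down to its stop without slamming it. Leave the handle locked on, the pawl flipped back, and the things standing around where they are.

Things in the scene. Friction and masses are not known exactly. Their poses are not given: they have to be found in the camera images.
- nutcracker: bench nutcracker, fixed: wooden base 215 x 120 x 16 mm, two grey uprights (125 mm high, 54 mm apart outside, 62 mm long) carry the lever. Origin on the worktop straight under the lever's pivot; base from x -135 to +80 mm. The lever leans and folds down to its -x. Yaw varies up to 15 degrees either way
- lever (a joint): angle of the lever about its pivot, a level axis (nutcracker's y) 90 mm above the nutcracker's origin. 0 = raised, at its upper stop, leaning 35 degrees from vertical to the nutcracker's -x (start); grows as it folds down; 0.75 rad = lower stop, 78 degrees from vertical. Stiff (0.6 N m): stays where left. The hooked pawl blocks folding (about 0.03 rad play)
- stub_foot (a point): centre of the black collar's top face on the lever, 60 mm from the pivot; turns with the lever. z: along the stub to its tip; x: the lever's upper side (away from robot and up at the start). Steel stub 26 (x) by 18 (y) mm, 62 mm long, last 14 mm tapered to 16 x 8. Orange button on its +x face, z 30 to 43 mm, 8 mm wide, 6 mm proud, sloped to the tip, square to the collar
- button (a joint): how far the orange spring button is pressed into the stub (m): 0 = fully out, 0.006 = level with the stub's face. 2 to 4 N press it; the tube's edge rides up its slope and presses it in (about 5 N of push along the stub); with the tube home it springs out through the hole and locks the tube
- handle: aluminium tube with black rubber grip, flat sided, 35 (x) by 27 (y) mm outside, bore 29 x 21, 150 long, 0.15 kg. Origin at the centre of its open mouth, z to its closed end. Hole 13 mm wide, z 28 to 43 mm, through both broad faces (+x, -x), so either half turn fits. Starts upright, mouth down, in the block. Home: origin at point stub_foot, z axes the same, x parallel; 2 mm play along z
- handle_grip (a point): middle of the rubber grip's upper part, on the tube's axis, 120 mm from the mouth, 30 mm from the closed end; grip here across the 27 mm width (along the handle's y)
- block: light wooden storage block 75 x 67 x 36 mm, fixed to the worktop; origin at the centre of its underside. Its well, 39 x 31 mm, is 30 mm deep, floor 6 mm above the worktop; the handle stands in it, axes about parallel. It stands left or right of the nutcracker, yaw up to 23 degrees either way
- pawl (a joint): angle of the ratchet pawl about its level pin (nutcracker's y), 40 mm above the worktop and 47 mm from the nutcracker's origin towards +x. 0 = hooked over the lever's tooth (start); grows as the paddle is pushed to the nutcracker's +x; 0.4 rad = flipped right back, at its stop. Stays where left (about 0.6 N at the paddle moves it)
- pawl_paddle (a point): centre of the red paddle on top of the pawl, 7 mm thick (x), 36 wide (y), 26 high; at the start 152 mm above the worktop and 57 mm from the nutcracker's origin towards its +x. Push the face that looks to the nutcracker's -x; it travels about 45 mm
- mill: brown wooden salt mill, 58 mm across, 170 mm tall, loose; origin under its centre; bystander, stands on the other side from the block
- jam: jam jar with yellow lid, 71 mm across, 110 mm tall, loose bystander at the left; origin under its centre
- can: brown and cream drinks can, 66 mm across, 115 mm tall, loose bystander at the right; origin under its centre
Things that resemble listed ones, but are neither listed nor needed, are in the scene too. Of the things that look like the handle, the largest one is meant.

How it is judged:
On the way, in this order (a step that is already met when the one before it is completed fails the run):
1. the handle is home on the stub with the button out through its hole, while the lever is still up and the pawl still hooked (distance between handle and stub_foot below 0.006 m and angle between the z axis of handle and the z axis of stub_foot, either way round below 0.12 rad and z of handle_grip in the frame of stub_foot above 0.11 m and value of joint button below 0.0015 m and value of joint lever below 0.1 rad and value of joint pawl below 0.15 rad), for 0.2 s.
2. the pawl is flipped back (value of joint pawl above 0.27 rad), for 0.1 s.
At the end, for the whole second after the job is handed in: handle mouth within 6 mm of the collar's centre, axis within 7 degrees of the stub's, button out through the hole (pressed under 1.5 mm), pawl flipped back (over 0.27 of 0.4 rad), lever within 0.06 rad of its lower stop, handle at rest, bystanders within 30 mm of their places (value of joint lever above 0.69 rad and value of joint pawl above 0.27 rad and distance between handle and stub_foot below 0.006 m and angle between the z axis of handle and the z axis of stub_foot, either way round below 0.12 rad and z of handle_grip in the frame of stub_foot above 0.11 m and value of joint button below 0.0015 m and linear speed of handle below 0.02 m/s); the robot touches nothing.
It fails at once if the lever is slammed (over 3 rad/s) (velocity of joint lever above 3 rad/s).
It fails at once if a bystander is pushed more than 30 mm or tipped (distance of any of mill, jam, can from where it was at the start of the episode above 0.03 m or angle between any of mill, jam, can's own z axis and vertical above 0.5 rad).
It also fails if it takes over 61 s, if anything falls off the work surface, if the arm or the gripper's body presses on something with over 40 N, if the wrist force passes 120 N, or if a joint passes its speed limit or range.

## Working session

There is one attempt and no reset: what is moved stays moved. The work goes in short steps, Python scripts to look and compute and a tool call to move; the robot and the scene stay as the last step left them, time stands still between calls to the robot, and variables do not carry over. Pictures are saved under pics/ and viewed, at most 10 in all, crops included, and the job is handed in when it is done.

```bash
ls; mkdir -p pics; python3 - <<'E'
from plant import ctrl
import cv2,numpy as np
s=ctrl.get_state();print({k:np.round(v,3) if not isinstance(v,float) else v for k,v in s.items()},ctrl.pinch_z)
for c in("scene","top"):
    r=ctrl.read_camera(c);cv2.imwrite(f"pics/{c}0.png",cv2.resize(r["pixels"][:,:,::-1],None,fx=1.5,fy=1.5))
    print(c,np.round(r["xyz"],3),np.round(r["orientation"],3),np.round(r["camera_matrix"],1).tolist(),r["dist_coeffs"])
    for t in("nutcracker","stub_foot","handle","handle_grip","block","pawl_paddle","mill","jam","can"):
        for d in ctrl.mark_of(c,t)[:3]: print(" ",t,np.round(d["position"],3),round(d["conf"],2))
E
```

```text
pics
{'time': 0.0, 'qpos': array([ 1.096,  0.287,  1.578,  0.   ,  1.279, -0.15 ]), 'dq': array([-0.001, -0.001, -0.001, -0.002,  0.   ,  0.001]), 'joint_efforts': array([-1.0000e-03, -4.0598e+01, -2.9262e+01, -0.0000e+00,  6.0000e-03,
       -0.0000e+00]), 'eef_pos': array([0.215, 0.639, 0.23 ]), 'tcp_rot': array([ 0.162,  0.987, -0.001, -0.   ]), 'contact_force': array([ 0.195, -0.317,  0.024]), 'wrist_torque': array([ 0.009, -0.002,  0.06 ]), 'finger_force': 0.0, 'opening': 1.0008314232010251} 0.0187
scene [-0.067 -0.761  1.125] [ 0.88  -0.277  0.126 -0.365] [[473.8, 0.0, 262.7], [0.0, 473.8, 194.5], [0.0, 0.0, 1.0]] [-0.08009837  0.          0.          0.          0.        ]
  nutcracker [ 0.603  0.034 -0.003] 0.59
  handle [0.488 0.29  0.005] 0.87
  handle [ 0.496  0.387 -0.002] 0.79
  handle [0.393 0.255 0.002] 0.79
  handle_grip [0.49  0.286 0.125] 0.68
  handle_grip [0.395 0.258 0.086] 0.65
  handle_grip [0.498 0.386 0.087] 0.58
  block [0.494 0.285 0.004] 0.67
  pawl_paddle [0.658 0.027 0.151] 0.51
  pawl_paddle [ 0.511 -0.19  -0.005] 0.47
  mill [ 0.509 -0.192 -0.003] 0.67
  jam [ 0.651  0.333 -0.   ] 0.58
  can [ 0.667 -0.192  0.002] 0.73
  can [ 0.602  0.037 -0.001] 0.56
top [0.397 0.072 1.206] [ 0.715 -0.696  0.046 -0.044] [[459.7, 0.0, 253.9], [0.0, 459.7, 190.4], [0.0, 0.0, 1.0]] [0.04223773 0.         0.         0.         0.        ]
  nutcracker [ 0.607  0.034 -0.002] 0.97
  stub_foot [0.576 0.043 0.136] 0.83
  handle [0.488 0.284 0.006] 0.86
  handle [ 0.398  0.258 -0.003] 0.57
  handle [ 0.496  0.383 -0.002] 0.49
  handle_grip [0.493 0.285 0.125] 0.8
  handle_grip [0.497 0.385 0.092] 0.68
  handle_grip [0.396 0.259 0.088] 0.5
  block [ 0.49   0.286 -0.003] 0.88
  pawl_paddle [0.655 0.026 0.147] 0.63
  mill [ 0.509 -0.188 -0.003] 0.64
  jam [ 0.649  0.332 -0.   ] 0.7
  can [ 0.666 -0.193 -0.003] 0.83
```

View pics/scene0.png

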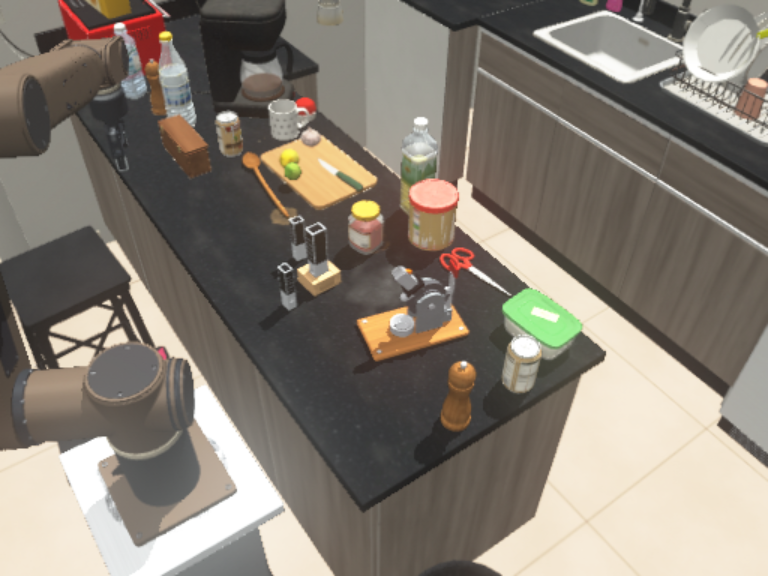

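View pics/top0.png

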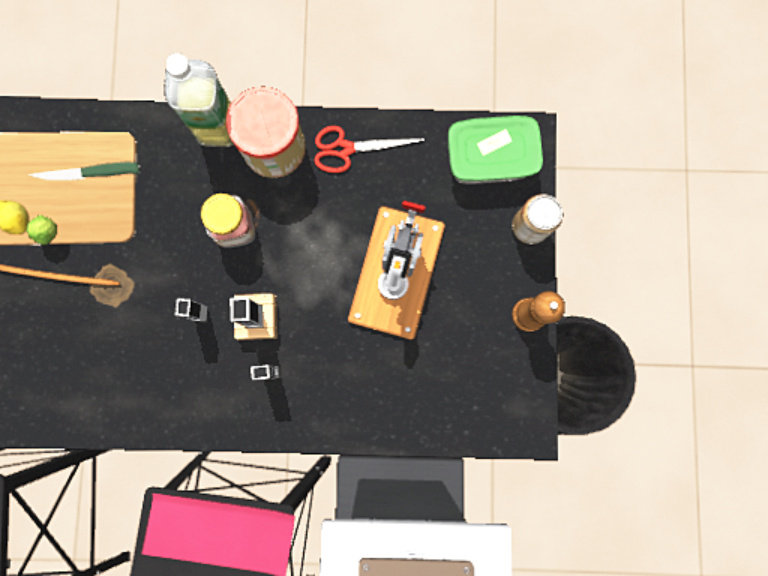

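Scene picture (768x576): three handle look-alikes at about (316,250) in the wooden block, (297,238) and (287,285), both smaller with no block. I choose the tallest, in the block. The nutcracker is at (415,315), mill (457,395), can (520,362) and jam (366,228). Next I make metric plane views for the yaw angles and a close check.

```bash
cat > h.py <<'E'
from plant import ctrl
import cv2,numpy as np
from scipy.spatial.transform import Rotation as R
def proj(r,P):
    Rc=R.from_quat(r["orientation"]).as_matrix().T
    return cv2.projectPoints(np.asarray(P,float).reshape(-1,3),cv2.Rodrigues(Rc)[0],-Rc@np.array(r["xyz"]),np.array(r["camera_matrix"]),np.array(r["dist_coeffs"]))[0].reshape(-1,2)
def ortho(img,r,cx,cy,z,half=.075,n=300):
    # up=+x, left=+y ; n px for 2*half
    a=np.linspace(half,-half,n);X,Y=np.meshgrid(cx+a,cy+a,indexing="ij")
    m=proj(r,np.stack([X,Y,0*X+z],-1)).astype(np.float32).reshape(n,n,2)
    return cv2.remap(img,m[...,0],m[...,1],cv2.INTER_CUBIC)
def rayz(r,uv,z):
    p=cv2.undistortPoints(np.array(uv,float).reshape(-1,1,2),np.array(r["camera_matrix"]),np.array(r["dist_coeffs"])).reshape(-1,2)
    d=np.c_[p,np.ones(len(p))]@R.from_quat(r["orientation"]).as_matrix().T
    c=np.array(r["xyz"]);return c+d*((z-c[2])/d[:,2])[:,None]
E
python3 - <<'E'
from h import *
r=ctrl.read_camera("top");im=np.ascontiguousarray(r["pixels"][:,:,::-1])
a=ortho(im,r,.49,.286,.036,.06,260);b=ortho(im,r,.49,.286,.156,.06,260);c=ortho(im,r,.58,.04,.016,.13,260)
s=ctrl.read_camera("scene")
u=proj(s,[.49,.286,.08])[0].astype(int);w=proj(s,[.6,.035,.08])[0].astype(int)
S=np.ascontiguousarray(s["pixels"][:,:,::-1])
f=lambda p,h:cv2.resize(S[p[1]-h:p[1]+h,p[0]-h:p[0]+h],(260,260),interpolation=cv2.INTER_CUBIC)
cv2.imwrite("pics/crop1.png",np.vstack([np.hstack([a,b,c]),np.hstack([f(u,43),f(w,43),np.zeros((260,260,3),np.uint8)])]))
# base & block yaw from masks
for t,z in(("nutcracker",.016),("block",.036),("handle",.156)):
  for d in ctrl.masks_of("top",t)[:3]:
    m=d["region"].astype(np.uint8);cs=max(cv2.findContours(m,0,cv2.CHAIN_APPROX_NONE)[0],key=cv2.contourArea).reshape(-1,2)
    P=rayz(r,cs,z)[:,:2]*1000
    (cx,cy),(w_,h_),an=cv2.minAreaRect(P.astype(np.float32));print(t,round(d["conf"],2),np.round([cx,cy,w_,h_,an],1))
E
```

```text
nutcracker 0.58 [583.9  41.9 119.1 232.4  75.8]
block 0.73 [487.9 281.   76.5  70.5   1.5]
handle 0.76 [483.9 273.8  44.2  45.6   2.8]
handle 0.6 [395.1 239.9  17.9  36.3   1.4]
handle 0.47 [487.3 357.6  48.1  27.5  77.4]
```

View pics/crop1.png

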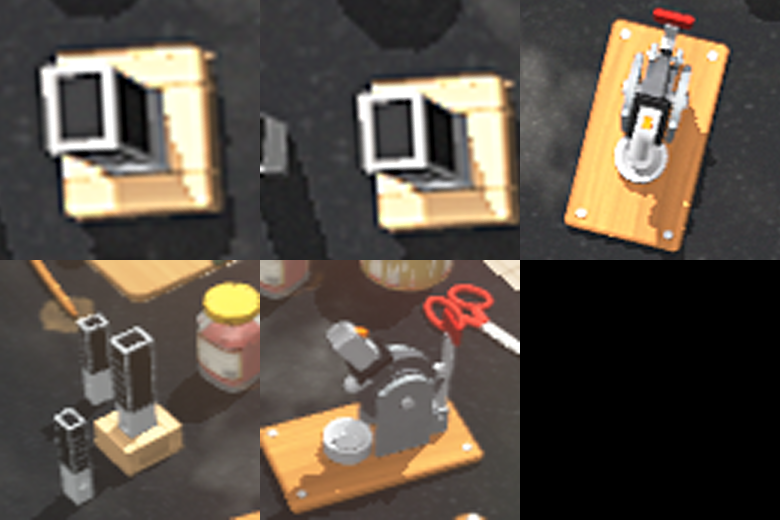

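The close crop confirms it: the largest tube is the one in the block (panel b, top face about x 359–425, y 89–172, which is 30 x 38 mm at z = 0.156). The nutcracker base has a yaw of about -13.5°. Next I refine the nutcracker pose and overlay the model, and in the same script compute the reach to the handle.

```bash
cat >> h.py <<'E'
def go(pos,rot,s=None):
    "print tool-axis shift and rotvec from the present pose to TCP pos / Rotation rot"
    s=s or ctrl.get_state();T=R.from_quat(s["tcp_rot"])
    print("now",np.round(s["eef_pos"],4),"F",np.round(s["contact_force"],1),"-> d",np.round(T.inv().apply(np.array(pos)-s["eef_pos"]),4),"rv",np.round((T.inv()*rot).as_rotvec(),4))
def tool(yaw,tilt=0):
    "tool z down tilted forward by tilt, tool y along +y of a frame of that yaw"
    z=np.array([np.sin(tilt),0,-np.cos(tilt)]);y=np.array([0,1.,0])
    return R.from_euler("z",yaw)*R.from_matrix(np.c_[np.cross(y,z),y,z])
E
python3 - <<'E'
from h import *
r=ctrl.read_camera("top");im=np.ascontiguousarray(r["pixels"][:,:,::-1])
n=520;a=ortho(im,r,.58,.04,.016,.13,n);hsv=cv2.cvtColor(a,cv2.COLOR_BGR2HSV)
m=cv2.inRange(hsv,(8,90,60),(25,255,255));m=cv2.morphologyEx(m,cv2.MORPH_OPEN,np.ones((9,9)))
c=max(cv2.findContours(m,0,cv2.CHAIN_APPROX_NONE)[0],key=cv2.contourArea);
px=lambda p:(.58+.13-.26*p[1]/(n-1),.04+.13-.26*p[0]/(n-1))
(ce,sz,an)=cv2.minAreaRect(c);print("base rect",np.round(px(ce),4),np.array(sz)*.26/519,an)
yaw=np.deg2rad(an if an<45 else an-90);yaw=-yaw if False else yaw
# yaw in world: image up=+x,left=+y -> image-cw angle = -world
yw=-yaw;o=np.array(px(ce))+.0275*np.array([np.cos(yw),np.sin(yw)]);print("yaw",np.rad2deg(yw),"origin",o)
acc={}
for k in range(3):
  for cam in("top","scene"):
    ctrl.read_camera(cam)
    for t in("nutcracker","stub_foot","handle_grip","pawl_paddle"):
      for d in ctrl.mark_of(cam,t)[:1]: acc.setdefault((cam,t),[]).append(d["position"])
for k,v in acc.items(): print(k,len(v),np.round(np.mean(v,0),4))
N=R.from_euler("z",yw);W=lambda p:N.apply(np.array(p))+np.r_[o,0]
l=np.deg2rad(35);zs=np.array([-np.sin(l),0,np.cos(l)]);xs=np.array([np.cos(l),0,np.sin(l)]);f=.06*zs+[0,0,.09]
print("stub_foot",W(f),"paddle",W([.057,0,.152]))
out=[]
for cam in("top","scene"):
    r=ctrl.read_camera(cam);b=np.ascontiguousarray(r["pixels"][:,:,::-1]);b=cv2.resize(b,None,fx=4,fy=4,interpolation=cv2.INTER_CUBIC)
    def L(P,col):cv2.polylines(b,[(proj(r,np.array([W(p) for p in P]))*4+1.5).astype(int)],True,col,1)
    L([[-.135,-.06,.016],[.08,-.06,.016],[.08,.06,.016],[-.135,.06,.016]],(255,255,0))
    L([f,f+.062*zs],(0,255,0));L([f+.062*zs+xs*i*.008+np.array([0,j*.004,0]) for i,j in((-1,-1),(-1,1),(1,1),(1,-1))],(0,255,0))
    L([[.057,-.018,.139],[.057,.018,.139],[.057,.018,.165],[.057,-.018,.165]],(255,0,255))
    p=(proj(r,W([-.02,0,.09]))[0]*4).astype(int);out.append(b[p[1]-280:p[1]+280,p[0]-195:p[0]+195])
cv2.imwrite("pics/ov.png",np.hstack(out))
go([.49,.285,.2],tool(np.deg2rad(3)));go([.49,.285,.107],tool(np.deg2rad(3)))
E
```

```text
base rect [0.5746 0.0433] [0.12276272 0.21655375] 13.952478408813477
yaw -13.952478408813477 origin [0.60124644 0.03668167]
('top', 'nutcracker') 3 [ 0.6064  0.0368 -0.001 ]
('top', 'stub_foot') 3 [0.5994 0.0376 0.1409]
('top', 'handle_grip') 3 [0.4269 0.2645 0.1009]
('top', 'pawl_paddle') 3 [0.6551 0.023  0.1498]
('scene', 'nutcracker') 3 [ 0.6048  0.0358 -0.002 ]
('scene', 'stub_foot') 3 [0.5674 0.0457 0.1383]
('scene', 'handle_grip') 3 [0.4897 0.2886 0.1239]
('scene', 'pawl_paddle') 3 [0.6583 0.0251 0.1524]
stub_foot [0.56784722 0.04497961 0.13914912] paddle [0.65656472 0.022938   0.152     ]
now [0.2154 0.6397 0.2313] F [-0.6 -0.1 -0.6] -> d [-0.3735 -0.2486  0.0313] rv [ 0.      0.     -0.3771]
now [0.2154 0.6397 0.2313] F [-0.6 -0.1 -0.6] -> d [-0.3735 -0.2486  0.1243] rv [ 0.      0.     -0.3771]
```

View pics/ov.png

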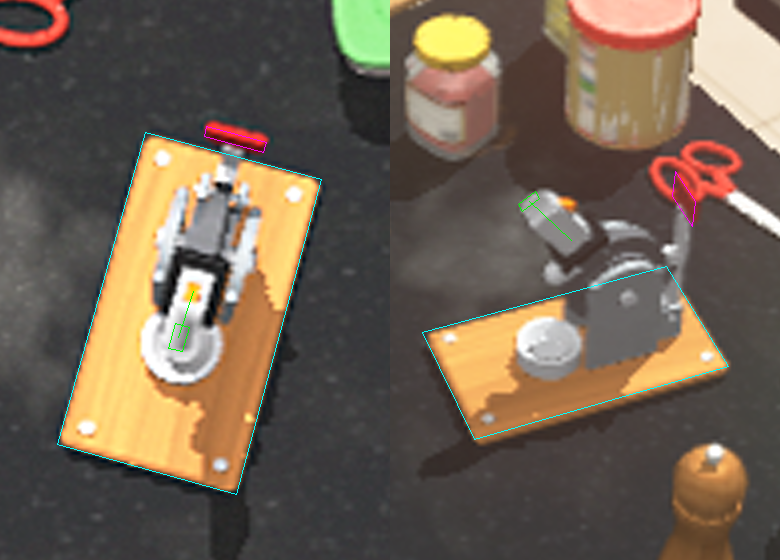

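The top overlay has the base outline (cyan) matching, while the model stub (green, tip about (179,337)) sits a few mm left of and below the real one (about (188,330)). I'll triangulate the orange button (top about (193,292), scene about (567,203)) to fix that. First I move the arm over the handle.

Request:
inch_along(steps={"dx":[-0.047,-0.093,-0.14,-0.187,-0.233,-0.28,-0.327,-0.3735,-0.3735],"dy":[-0.031,-0.062,-0.093,-0.124,-0.155,-0.186,-0.218,-0.2486,-0.2486],"dz":[0.004,0.008,0.012,0.016,0.02,0.024,0.028,0.0313,0.0313],"ax":[0,0,0,0,0,0,0,0,0],"ay":[0,0,0,0,0,0,0,0,0],"az":[-0.05,-0.1,-0.15,-0.2,-0.25,-0.3,-0.34,-0.377,-0.377],"jaw":[1,1,1,1,1,1,1,1,1]}, grip_force=40)

```text
time: 4.03
eef_pos: [0.492, 0.2821, 0.1999]
tcp_rot: [-0.023, 1.0, -0.0, 0.0]
contact_force: [-0.6, 0.4, -0.7]
opening: 1.003
finger_force: 0.0
```

```bash
python3 - <<'E'
from h import *
go([.49,.285,.107],tool(np.deg2rad(3)))
Ps=[];o=np.array([.6035,.037]);yw=np.deg2rad(-13.8);N=R.from_euler("z",yw)
l=np.deg2rad(35);zs=np.array([-np.sin(l),0,np.cos(l)]);xs=np.array([np.cos(l),0,np.sin(l)]);f=.06*zs+[0,0,.09]
B=N.apply(f+.0365*zs+.0155*xs)+np.r_[o,0];rs=[]
for cam in("top","scene"):
    r=ctrl.read_camera(cam);h=cv2.cvtColor(r["pixels"],cv2.COLOR_RGB2HSV).astype(int)
    p=proj(r,B)[0];q=p.astype(int);w=9
    s=h[q[1]-w:q[1]+w,q[0]-w:q[0]+w];m=((s[...,0]>8)&(s[...,0]<28)&(s[...,1]>110)).astype(np.uint8)
    if cam=="top": print(m)
    else: print(m)
    n,lab,st,ce=cv2.connectedComponentsWithStats(m)
    print(cam,"pred",p,[(st[i][4],np.round(ce[i]+q-w,1)) for i in range(1,n)])
E
```

```text
now [0.492  0.2821 0.1999] F [-0.6  0.4 -0.7] -> d [0.0018 0.003  0.0929] rv [-0.0005  0.0002 -0.0056]
[[1 0 0 0 0 0 0 0 0 0 0 0 0 0 0 0 0 0]
 [1 0 0 0 0 0 0 0 0 0 0 0 0 0 0 0 0 0]
 [1 0 0 0 0 0 0 0 0 0 0 0 0 0 0 0 0 0]
 [0 0 0 0 0 0 0 0 0 0 0 0 0 0 0 0 0 0]
 [0 0 0 0 0 0 0 0 0 0 0 0 0 0 0 0 0 0]
 [0 0 0 0 0 0 0 0 0 0 0 0 0 0 0 0 0 0]
 [0 0 0 0 0 0 0 0 0 0 0 0 0 0 0 0 0 0]
 [0 0 0 0 0 0 0 0 0 0 0 0 0 0 0 0 0 0]
 [0 0 0 0 0 0 0 0 0 1 1 0 0 0 0 0 0 0]
 [0 0 0 0 0 0 0 0 0 1 1 1 0 0 0 0 0 1]
 [0 0 0 0 0 0 0 0 1 1 1 0 0 0 0 0 0 1]
 [0 0 0 0 0 0 0 0 1 1 1 1 0 0 0 0 0 1]
 [0 0 0 0 0 0 0 0 1 1 1 0 0 0 0 0 0 1]
 [0 0 0 0 0 0 0 0 0 0 0 0 0 0 0 0 1 0]
 [1 1 0 0 0 0 0 0 0 0 0 0 0 0 0 0 1 0]
 [1 0 0 0 0 0 0 0 0 0 0 0 0 0 0 0 1 0]
 [0 0 0 0 0 0 0 0 0 0 0 0 0 0 0 1 0 0]
 [0 0 0 0 0 0 0 0 0 0 0 0 0 0 0 1 0 0]]
top pred [264.13213918 175.77757494] [(np.int32(3), array([255., 167.])), (np.int32(15), array([264.4, 176.2])), (np.int32(9), array([271.2, 179. ])), (np.int32(3), array([255.3, 180.3]))]
[[0 0 0 0 0 0 0 0 0 0 0 0 0 0 0 0 0 0]
 [0 0 0 0 0 0 0 0 0 0 0 0 0 0 0 0 0 0]
 [0 0 0 0 0 0 0 0 0 0 0 0 0 0 0 0 0 0]
 [0 0 0 0 0 0 0 0 0 0 0 0 0 0 0 0 0 0]
 [0 0 0 0 0 0 0 0 0 0 0 0 0 0 0 0 0 0]
 [0 0 0 0 0 0 0 0 0 0 0 0 0 0 0 0 0 0]
 [0 0 0 0 0 0 0 0 0 0 0 0 0 0 0 0 0 0]
 [0 0 0 0 0 0 0 0 0 0 0 0 0 0 0 0 0 0]
 [0 0 0 0 0 0 0 0 0 1 1 1 0 0 0 0 0 0]
 [0 0 0 0 0 0 0 0 0 1 1 1 1 0 0 0 0 0]
 [0 0 0 0 0 0 0 0 0 0 1 1 1 0 0 0 0 0]
 [0 0 0 0 0 0 0 0 0 0 0 1 1 0 0 0 0 0]
 [0 0 0 0 0 0 0 0 0 0 0 0 0 0 0 0 0 0]
 [0 0 0 0 0 0 0 0 0 0 0 0 0 0 0 0 0 0]
 [0 0 0 0 0 0 0 0 0 0 0 0 0 0 0 0 0 0]
 [0 0 0 0 0 0 0 0 0 0 0 0 0 0 0 0 0 0]
 [0 0 0 0 0 0 0 0 0 0 0 0 0 0 0 0 0 0]
 [0 0 0 0 0 0 0 0 0 0 0 0 0 0 0 0 0 0]]
scene pred [271.81524774 180.26409613] [(np.int32(12), array([272.7, 180.3]))]
```

The button projects within 1 px in both cameras for origin (0.6035, 0.037) and yaw -13.8°, so that model is confirmed. I go down and grip.

Request:
inch_along(steps={"dx":[0.0015,0.0015,0.0015,0.0015,0.0015,0.0015,0.0015,0.0015],"dy":[0.002,0.002,0.002,0.002,0.002,0.002,0.002,0.002],"dz":[0.04,0.075,0.093,0.093,0.093,0.093,0.093,0.093],"ax":[0,0,0,0,0,0,0,0],"ay":[0,0,0,0,0,0,0,0],"az":[0,0,0,0,0,0,0,0],"jaw":[1,1,1,0,0,0,0,0]}, grip_force=60)

```text
time: 5.12
eef_pos: [0.4895, 0.287, 0.1088]
tcp_rot: [-0.026, 1.0, 0.0, 0.001]
contact_force: [-1.0, -0.7, 5.8]
opening: 0.304
finger_force: 59.4
```

Request:
inch_along(steps={"dx":[0,0,0,0,0],"dy":[0,0,0,0,0],"dz":[-0.04,-0.09,-0.14,-0.19,-0.2],"ax":[0,0,0,0,0],"ay":[0,0,0,0,0],"az":[0,0,0,0,0],"jaw":[0,0,0,0,0]})

```text
time: 5.75
eef_pos: [0.4898, 0.2874, 0.3115]
tcp_rot: [-0.026, 1.0, 0.001, 0.004]
contact_force: [-0.0, -0.2, -0.8]
opening: 0.31
finger_force: 59.7
```

```bash
cat >> h.py <<'E'
O=np.array([.6035,.037,0]);YW=np.deg2rad(-13.8);N=R.from_euler("z",YW);l=np.deg2rad(35)
zs=np.array([-np.sin(l),0,np.cos(l)]);xs=np.array([np.cos(l),0,np.sin(l)]);f=.06*zs+[0,0,.09]
W=lambda p:N.apply(np.array(p))+O
def stub(s=None):
    "mouth position in stub frame (x,y,z mm), axis error"
    s=s or ctrl.get_state();T=R.from_quat(s["tcp_rot"]);m=s["eef_pos"]+T.apply([0,0,.1028])
    d=N.inv().apply(m-O)-f;print("mouth in stub mm",np.round(1000*np.array([d@xs,d[1],d@zs]),1),"axis",np.round(N.inv().apply(T.apply([0,0,-1]))-zs,3),"F stub",np.round([N.inv().apply(s["contact_force"])@v for v in(xs,[0,1,0],zs)],1))
E
python3 - <<'E'
from h import *
stub();go(W(f+(.09+.1028)*zs),tool(YW,l))
E
```

```text
mouth in stub mm [-70.8 216.6 134.5] axis [ 0.567 -0.005  0.181] F stub [-0.4 -0.2 -0.6]
now [0.4898 0.2874 0.3115] F [-0.  -0.2 -0.8] -> d [ 0.0384 -0.2142  0.0136] rv [ 0.0931 -0.5995  0.2825]
```

Request:
inch_along(steps={"dx":[0.006,0.013,0.019,0.026,0.032,0.0384,0.0384,0.0384],"dy":[-0.036,-0.072,-0.107,-0.143,-0.178,-0.2142,-0.2142,-0.2142],"dz":[0.002,0.004,0.007,0.009,0.011,0.0136,0.0136,0.0136],"ax":[0.0155,0.031,0.0465,0.062,0.0775,0.0931,0.0931,0.0931],"ay":[-0.1,-0.2,-0.3,-0.4,-0.5,-0.5995,-0.5995,-0.5995],"az":[0.047,0.094,0.141,0.188,0.235,0.2825,0.2825,0.2825],"jaw":[0,0,0,0,0,0,0,0]})

```text
time: 6.75
eef_pos: [0.461, 0.0711, 0.2924]
tcp_rot: [0.114, 0.948, -0.038, 0.294]
contact_force: [0.5, -0.3, -1.0]
opening: 0.309
finger_force: 59.9
```

```bash
python3 - <<'E'
from h import *
stub();go(W(f+(.09+.1028)*zs),tool(YW,l));print(np.round(ctrl.get_state()["qpos"],2))
out=[]
for cam in("top","scene"):
    r=ctrl.read_camera(cam);b=cv2.resize(np.ascontiguousarray(r["pixels"][:,:,::-1]),None,fx=4,fy=4,interpolation=cv2.INTER_CUBIC)
    s=ctrl.get_state();T=R.from_quat(s["tcp_rot"]);M=s["eef_pos"]+T.apply([0,0,.1028])
    def L(P,col):cv2.polylines(b,[(proj(r,np.array(P))*4+1.5).astype(int)],True,col,1)
    for c in(0,.048): L([W(f+c*zs+xs*i*.013+np.array([0,j*.009,0])) for i,j in((-1,-1),(-1,1),(1,1),(1,-1))],(0,255,0))
    L([W(f+.062*zs+xs*i*.008+np.array([0,j*.004,0])) for i,j in((-1,-1),(-1,1),(1,1),(1,-1))],(0,255,0))
    L([M+T.apply([i*.0175,j*.0135,0]) for i,j in((-1,-1),(-1,1),(1,1),(1,-1))],(255,0,255))
    p=(proj(r,W(f+.06*zs))[0]*4).astype(int);out.append(b[p[1]-250:p[1]+250,p[0]-195:p[0]+195])
cv2.imwrite("pics/pre.png",np.hstack(out))
E
```

```text
mouth in stub mm [-4.7 -1.3 87.1] axis [0.007 0.004 0.005] F stub [-0.1 -0.1 -1.1]
now [0.461  0.0711 0.2924] F [ 0.5 -0.3 -1. ] -> d [-0.0039  0.0009 -0.003 ] rv [-0.0037 -0.0082  0.0026]
[ 0.01 -0.56  2.3  -0.2   0.82 -1.22]
```

View pics/pre.png

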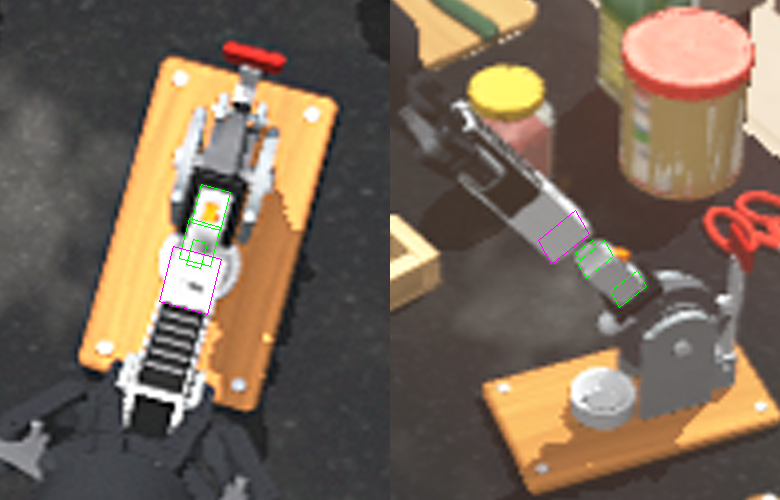

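The mouth (magenta) matches the tube's silhouette end in both views: top about (196,253), scene about (571,247). The stub outline fits too. I remove the small offset, then slide in.

Request:
inch_along(steps={"dx":[-0.0045,-0.0045,-0.0045,-0.0045],"dy":[0.001,0.001,0.001,0.001],"dz":[0,0.005,0.015,0.02],"ax":[-0.004,-0.004,-0.004,-0.004],"ay":[-0.008,-0.008,-0.008,-0.008],"az":[0.003,0.003,0.003,0.003],"jaw":[0,0,0,0]})

```text
time: 7.35
eef_pos: [0.4761, 0.0682, 0.2781]
tcp_rot: [0.115, 0.947, -0.036, 0.298]
contact_force: [-0.0, -0.3, -1.9]
opening: 0.309
finger_force: 59.9
```

```bash
python3 -c 'from h import *;stub()'
```

```text
mouth in stub mm [ 0.4 -0.1 66.5] axis [0. 0. 0.] F stub [-1.  -0.3 -1.6]
```

Request:
inch_along(steps={"dx":[0,0,0,0],"dy":[0,0,0,0],"dz":[0.007,0.014,0.02,0.02],"ax":[0,0,0,0],"ay":[0,0,0,0],"az":[0,0,0,0],"jaw":[0,0,0,0]})

```text
time: 7.85
eef_pos: [0.4868, 0.0654, 0.2618]
tcp_rot: [0.115, 0.947, -0.036, 0.298]
contact_force: [0.2, 0.8, -3.9]
opening: 0.307
finger_force: 59.9
```

```bash
python3 -c 'from h import *;stub()'
```

```text
mouth in stub mm [ 0.  -0.3 46.8] axis [0.001 0.    0.001] F stub [-2.2  0.8 -3.2]
```

Request:
inch_along(steps={"dx":[0,0,0,0],"dy":[0,0,0,0],"dz":[0.007,0.014,0.02,0.02],"ax":[0,0,0,0],"ay":[0,0,0,0],"az":[0,0,0,0],"jaw":[0,0,0,0]})

```text
time: 8.35
eef_pos: [0.4982, 0.0627, 0.2454]
tcp_rot: [0.115, 0.947, -0.036, 0.298]
contact_force: [0.4, -1.3, -4.7]
opening: 0.308
finger_force: 59.7
```

```bash
python3 -c 'from h import *;stub()'
```

```text
mouth in stub mm [ 0.3 -0.1 26.7] axis [0. 0. 0.] F stub [-2.1 -1.2 -4.3]
```

Request:
inch_along(steps={"dx":[0,0,0,0],"dy":[0,0,0,0],"dz":[0.007,0.014,0.019,0.019],"ax":[0,0,0,0],"ay":[0,0,0,0],"az":[0,0,0,0],"jaw":[0,0,0,0]})

```text
time: 8.85
eef_pos: [0.5087, 0.0601, 0.2301]
tcp_rot: [0.115, 0.947, -0.036, 0.298]
contact_force: [-0.0, 1.2, -5.4]
opening: 0.311
finger_force: 59.7
```

```bash
python3 - <<'E'
from h import *
stub()
out=[]
for cam in("top","scene"):
    r=ctrl.read_camera(cam);p=proj(r,W(f+.04*zs))[0].astype(int)
    out.append(cv2.resize(np.ascontiguousarray(r["pixels"][p[1]-50:p[1]+50,p[0]-39:p[0]+39,::-1]),(390,500),interpolation=cv2.INTER_CUBIC))
cv2.imwrite("pics/ins.png",np.hstack(out))
E
```

```text
mouth in stub mm [ 0.4 -0.2  8. ] axis [0. 0. 0.] F stub [-3.3  1.2 -4.2]
```

View pics/ins.png

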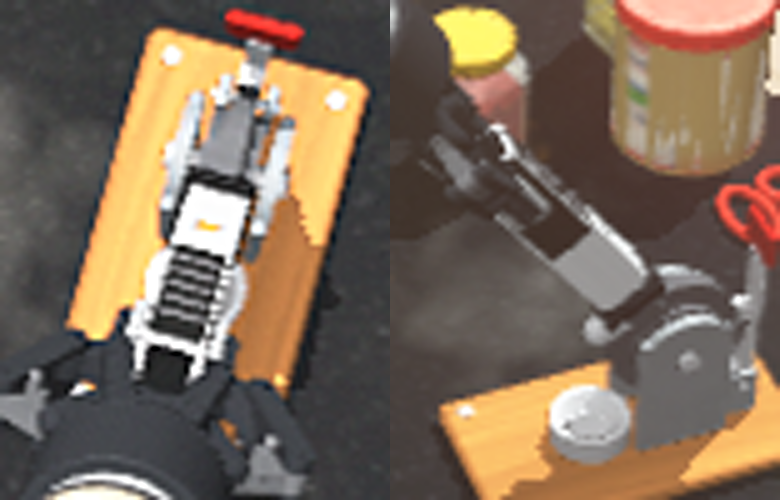

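The tube is over the stub: orange shows inside the hole at (208,225) in the top view, with the mouth just short of the black collar at (655,285) in the scene view. I press it the last few mm.

Request:
inch_along(steps={"dx":[0,0,0,0,0],"dy":[0,0,0,0,0],"dz":[0.004,0.007,0.009,0.011,0.011],"ax":[0,0,0,0,0],"ay":[0,0,0,0,0],"az":[0,0,0,0,0],"jaw":[0,0,0,0,0]})

```text
time: 9.57
eef_pos: [0.5135, 0.0591, 0.2237]
tcp_rot: [0.115, 0.947, -0.037, 0.297]
contact_force: [-25.2, 3.5, 13.4]
opening: 0.312
finger_force: 63.3
```

```bash
python3 -c 'from h import *;stub()'
```

```text
mouth in stub mm [ 0.5 -0.2 -0.1] axis [0.002 0.001 0.002] F stub [-13.   -2.6  25.5]
```

It meets the collar at 25 N. A gentle tug will test the lock.

Request:
inch_along(steps={"dx":[0,0,0,0],"dy":[0,0,0,0],"dz":[-0.003,-0.006,-0.008,-0.008],"ax":[0,0,0,0],"ay":[0,0,0,0],"az":[0,0,0,0],"jaw":[0,0,0,0]})

```text
time: 10.07
eef_pos: [0.5102, 0.0596, 0.2254]
tcp_rot: [0.115, 0.947, -0.036, 0.298]
contact_force: [12.2, -1.0, -17.0]
opening: 0.314
finger_force: 61.4
```

```bash
python3 - <<'E'
from h import *
stub()
r=ctrl.read_camera("top");p=proj(r,W(f+.036*zs+.0175*xs))[0].astype(int)
cv2.imwrite("pics/lock.png",cv2.resize(np.ascontiguousarray(r["pixels"][p[1]-20:p[1]+20,p[0]-20:p[0]+20,::-1]),(480,480),interpolation=cv2.INTER_CUBIC))
E
```

```text
mouth in stub mm [-1.  -0.3  3.2] axis [ 0.001 -0.     0.   ] F stub [  0.1   1.9 -20.9]
```

View pics/lock.png

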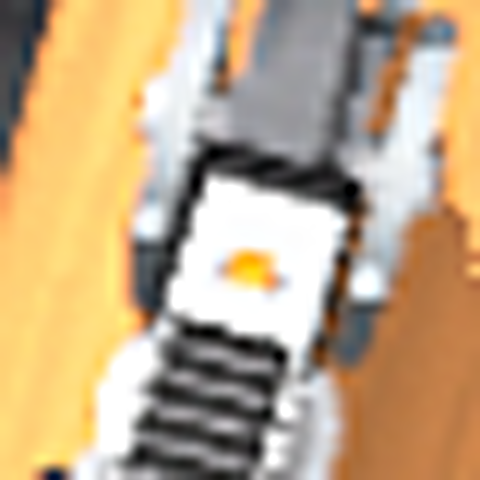

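The tug held at about 21 N with only the 2–3 mm play, and orange is proud in the hole at (250,268), so it is locked. I relax the tug, let go and leave across the handle's upper side.

Request:
inch_along(steps={"dx":[0,0,0,0,0,0,-0.02,-0.05,-0.08,-0.1],"dy":[0,0,0,0,0,0,0,0,0,0],"dz":[0.004,0.005,0.005,0.005,0.005,0.005,0.0,-0.01,-0.02,-0.03],"ax":[0,0,0,0,0,0,0,0,0,0],"ay":[0,0,0,0,0,0,0,0,0,0],"az":[0,0,0,0,0,0,0,0,0,0],"jaw":[0,0,0.3,0.8,0.8,0.8,0.8,0.8,0.8,0.8]})

```text
time: 11.38
eef_pos: [0.5749, 0.044, 0.3133]
tcp_rot: [0.115, 0.946, -0.036, 0.301]
contact_force: [-0.3, 0.5, 0.0]
opening: 0.798
finger_force: 0.0
```

```bash
python3 - <<'E'
from h import *
go(W([.025,0,.24]),tool(YW));go(W([.025,0,.145]),tool(YW));print(np.round(ctrl.get_state()["qpos"],2))
E
```

```text
now [0.5749 0.044  0.3133] F [-0.3  0.5  0. ] -> d [-0.002   0.      0.0913] rv [ 6.000e-04  6.162e-01 -3.000e-04]
now [0.5749 0.044  0.3133] F [-0.3  0.5  0. ] -> d [ 5.290e-02 -1.000e-04  1.688e-01] rv [ 6.000e-04  6.162e-01 -3.000e-04]
[-0.05 -0.28  2.08 -0.16  0.74 -1.3 ]
```

Request:
inch_along(steps={"dx":[0,0,0,0,-0.002,-0.002,-0.002],"dy":[0,0,0,0,0,0,0],"dz":[0.01,0.03,0.05,0.07,0.0913,0.0913,0.0913],"ax":[0,0,0,0,0,0,0],"ay":[0.15,0.3,0.45,0.6,0.616,0.616,0.616],"az":[0,0,0,0,0,0,0],"jaw":[0,0,0,0,0,0,0]})

```text
time: 12.25
eef_pos: [0.626, 0.0315, 0.2381]
tcp_rot: [0.12, 0.993, 0.0, -0.001]
contact_force: [0.4, 0.1, -0.5]
opening: -0.001
finger_force: 0.0
```

```bash
python3 - <<'E'
from h import *
s=ctrl.get_state();print("nut frame",N.inv().apply(s["eef_pos"]-O))
go(W([.025,0,.145]),tool(YW));go(W([.092,0,.145]),tool(YW))
ctrl.read_camera("scene");ctrl.read_camera("top")
for c in("scene","top"):
  for d in ctrl.mark_of(c,"pawl_paddle")[:1]: print("paddle nut frame",N.inv().apply(d["position"]-O),d["conf"])
E
```

```text
nut frame [2.31892383e-02 6.28119879e-05 2.38122895e-01]
now [0.626  0.0315 0.2381] F [ 0.4  0.1 -0.5] -> d [-0.002  -0.0001  0.0931] rv [ 0.0003 -0.0019  0.0001]
now [0.626  0.0315 0.2381] F [ 0.4  0.1 -0.5] -> d [-0.069  -0.0001  0.093 ] rv [ 0.0003 -0.0019  0.0001]
paddle nut frame [-0.11254963  0.00293795  0.2319    ] 0.66
```

Request:
inch_along(steps={"dx":[0,0,-0.002,-0.015,-0.03,-0.045,-0.057,-0.063,-0.063],"dy":[0,0,0,0,0,0,0,0,0],"dz":[0.04,0.08,0.094,0.094,0.094,0.094,0.094,0.094,0.094],"ax":[0,0,0,0,0,0,0,0,0],"ay":[0,0,0,0,0,0,0,0,0],"az":[0,0,0,0,0,0,0,0,0],"jaw":[0,0,0,0,0,0,0,0,0]})

```text
time: 13.58
eef_pos: [0.6876, 0.0163, 0.1435]
tcp_rot: [0.12, 0.993, 0.0, -0.001]
contact_force: [-0.6, 0.4, -0.5]
opening: -0.001
finger_force: 0.0
```

```bash
python3 - <<'E'
from h import *
s=ctrl.get_state();print("nut frame",N.inv().apply(s["eef_pos"]-O),N.inv().apply(s["contact_force"]))
E
```

```text
nut frame [ 8.65979713e-02 -8.51048035e-05  1.43513381e-01] [-0.68069883  0.21958852 -0.54415971]
```

Request:
inch_along(steps={"dx":[-0.003,-0.006,-0.008,-0.008],"dy":[0,0,0,0],"dz":[0,0,0,0],"ax":[0,0,0,0],"ay":[0,0,0,0],"az":[0,0,0,0],"jaw":[0,0,0,0]})

```text
time: 14.08
eef_pos: [0.6895, 0.016, 0.143]
tcp_rot: [0.12, 0.993, 0.001, -0.01]
contact_force: [-15.1, 2.1, 8.9]
opening: 0.002
finger_force: 8.6
```

```bash
python3 - <<'E'
from h import *
s=ctrl.get_state();print("nut frame",N.inv().apply(s["eef_pos"]-O),N.inv().apply(s["contact_force"]))
out=[]
for cam in("top","scene"):
    r=ctrl.read_camera(cam);p=proj(r,W([.03,0,.12]))[0].astype(int)
    out.append(cv2.resize(np.ascontiguousarray(r["pixels"][p[1]-50:p[1]+50,p[0]-39:p[0]+39,::-1]),(390,500),interpolation=cv2.INTER_CUBIC))
cv2.imwrite("pics/pawl.png",np.hstack(out))
E
```

```text
nut frame [8.85335726e-02 1.30082986e-04 1.42955774e-01] [-15.17497689  -1.52916629   8.87763889]
```

View pics/pawl.png

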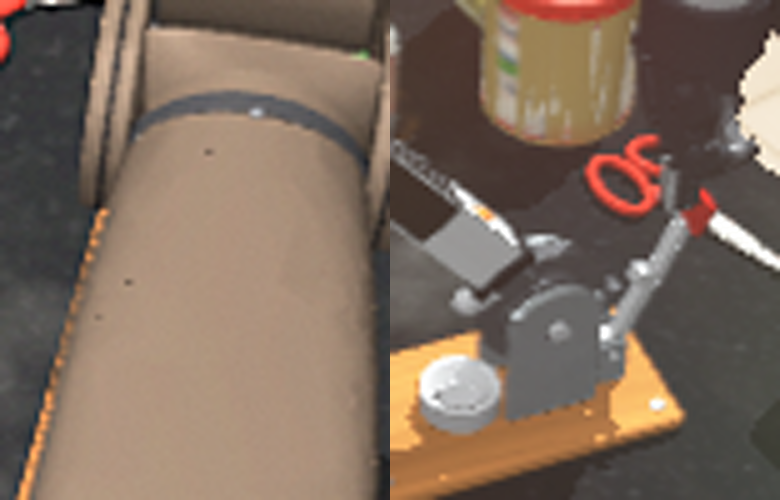

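In the scene view the pawl leans back at (690,225), red paddle at (700,215), pressing on its stop at 15 N. Orange still shows in the handle's hole at (485,212). I back off and rise.

Request:
inch_along(steps={"dx":[0.01,0.03,0.05,0.06,0.09,0.13,0.13],"dy":[0,0,0,0,0,0,0],"dz":[0,0,-0.03,-0.08,-0.12,-0.135,-0.135],"ax":[0,0,0,0,0,0,0],"ay":[0,0,0,0,0,0,0],"az":[0,0,0,0,0,0,0],"jaw":[0,0,0,0,0,0,0]})

```text
time: 15.05
eef_pos: [0.5682, 0.0461, 0.2811]
tcp_rot: [0.12, 0.993, 0.0, 0.001]
contact_force: [-0.1, 0.4, 0.2]
opening: -0.004
finger_force: 0.0
```

```bash
python3 - <<'E'
from h import *
s=ctrl.get_state();print("nut frame",N.inv().apply(s["eef_pos"]-O));T=R.from_quat(s["tcp_rot"])
for a in np.linspace(0,.77,12):
    t=l+a;z=np.array([-np.sin(t),0,np.cos(t)]);x=np.array([np.cos(t),0,np.sin(t)])
    p=np.array([0,0,.09])+.18*z+.0175*x+[.011,0,0]
    print(round(a,2),np.round(p,3),np.round(T.inv().apply(W(p)-s["eef_pos"]),3))
go(W([-.06,0,.26]),tool(YW))
E
```

```text
nut frame [-0.03646088  0.00041734  0.28105852]
0.0 [-0.078  0.     0.247] [ 0.042 -0.     0.033]
0.07 [-0.089  0.     0.241] [ 0.052 -0.     0.04 ]
0.14 [-0.099  0.     0.234] [ 0.063 -0.     0.047]
0.21 [-0.109  0.     0.225] [ 0.072 -0.     0.055]
0.28 [-0.118  0.     0.217] [ 0.082 -0.     0.064]
0.35 [-0.127  0.     0.207] [ 0.09  -0.     0.073]
0.42 [-0.134  0.     0.198] [ 0.098 -0.     0.083]
0.49 [-0.142  0.     0.187] [ 0.105 -0.     0.094]
0.56 [-0.148  0.     0.176] [ 0.112 -0.     0.105]
0.63 [-0.154  0.     0.165] [ 0.117 -0.     0.116]
0.7 [-0.158  0.     0.153] [ 0.122 -0.     0.128]
0.77 [-0.162  0.     0.141] [ 0.126 -0.     0.14 ]
now [0.5682 0.0461 0.2811] F [-0.1  0.4  0.2] -> d [ 0.0236 -0.0004  0.021 ] rv [0.001  0.0019 0.001 ]
```

Request:
inch_along(steps={"dx":[0.02,0.034,0.042,0.052,0.063,0.072,0.082,0.09,0.098,0.098],"dy":[0,0,0,0,0,0,0,0,0,0],"dz":[0.016,0.027,0.033,0.04,0.047,0.055,0.064,0.073,0.083,0.083],"ax":[0,0,0,0,0,0,0,0,0,0],"ay":[0,0,0,0,0,0,0,0,0,0],"az":[0,0,0,0,0,0,0,0,0,0],"jaw":[0,0,0,0,0,0,0,0,0,0]})

```text
time: 16.3
eef_pos: [0.4717, 0.0692, 0.1941]
tcp_rot: [0.12, 0.993, 0.0, -0.004]
contact_force: [-0.4, 0.3, 0.5]
opening: -0.001
finger_force: 0.0
```

```bash
python3 - <<'E'
from h import *
s=ctrl.get_state();print("nut frame",N.inv().apply(s["eef_pos"]-O),N.inv().apply(s["contact_force"]));T=R.from_quat(s["tcp_rot"])
print(np.round(T.inv().apply(W([-.162,0,.141])-s["eef_pos"]),3))
E
```

```text
nut frame [-1.35694443e-01 -1.28659851e-04  1.94121642e-01] [-0.41570192  0.2043342   0.54980631]
[0.026 0.    0.053]
```

Request:
inch_along(steps={"dx":[0.007,0.014,0.019,0.023,0.026,0.026],"dy":[0,0,0,0,0,0],"dz":[0.01,0.02,0.03,0.04,0.049,0.049],"ax":[0,0,0,0,0,0],"ay":[0,0,0,0,0,0],"az":[0,0,0,0,0,0],"jaw":[0,0,0,0,0,0]})

```text
time: 17.05
eef_pos: [0.4467, 0.0753, 0.1455]
tcp_rot: [0.12, 0.993, 0.0, -0.003]
contact_force: [-0.7, -1.0, -0.6]
opening: -0.0
finger_force: 0.0
```

```bash
python3 - <<'E'
from h import *
s=ctrl.get_state();print("nut frame",N.inv().apply(s["eef_pos"]-O),N.inv().apply(s["contact_force"]))
E
```

```text
nut frame [-0.16146444 -0.00017464  0.14547564] [-0.47992549 -1.16377979 -0.55706046]
```

Request:
inch_along(steps={"dx":[0,0,0,0],"dy":[0,0,0,0],"dz":[0.004,0.007,0.009,0.009],"ax":[0,0,0,0],"ay":[0,0,0,0],"az":[0,0,0,0],"jaw":[0,0,0,0]})

```text
time: 17.55
eef_pos: [0.4479, 0.0752, 0.1377]
tcp_rot: [0.12, 0.993, 0.0, -0.002]
contact_force: [0.0, 1.5, 1.9]
opening: 0.001
finger_force: 0.3
```

```bash
python3 - <<'E'
from h import *
s=ctrl.get_state();print("nut frame",N.inv().apply(s["eef_pos"]-O),N.inv().apply(s["contact_force"]))
r=ctrl.read_camera("scene");p=proj(r,W([-.06,0,.12]))[0].astype(int)
cv2.imwrite("pics/fold.png",cv2.resize(np.ascontiguousarray(r["pixels"][p[1]-60:p[1]+60,p[0]-70:p[0]+70,::-1]),(700,600),interpolation=cv2.INTER_CUBIC))
E
```

```text
nut frame [-1.60202899e-01 -3.35895639e-05  1.37748340e-01] [-0.35234441  1.50174485  1.92663463]
```

View pics/fold.png

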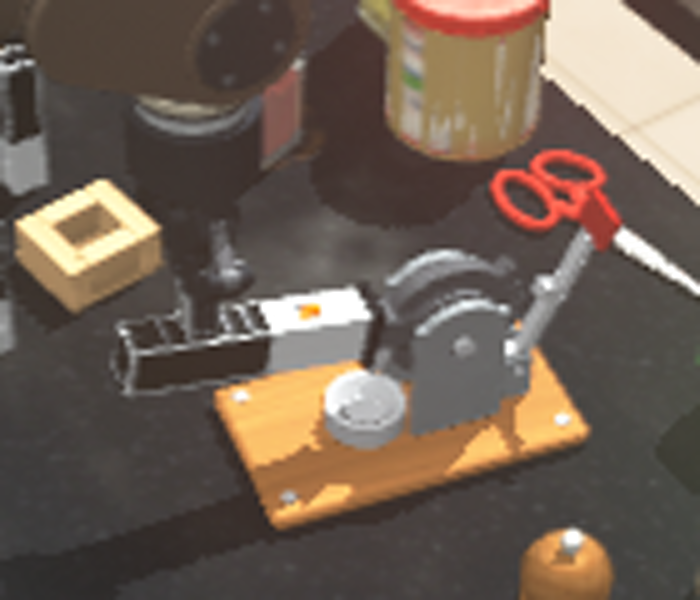

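The lever is nearly folded, with the handle level at (240,340), orange in the hole at (308,312) and the pawl back at (600,220). I press on gently until the stop is felt.

Request:
inch_along(steps={"dx":[0,0,0,0],"dy":[0,0,0,0],"dz":[0.003,0.005,0.007,0.007],"ax":[0,0,0,0],"ay":[0,0,0,0],"az":[0,0,0,0],"jaw":[0,0,0,0]})

```text
time: 18.1
eef_pos: [0.4482, 0.0755, 0.1358]
tcp_rot: [0.12, 0.993, 0.0, -0.003]
contact_force: [-12.0, 1.1, 26.4]
opening: -0.004
finger_force: 12.2
```

The stop is met at 26 N, well above the 3–4 N of lever friction. I lift clear and check.

Request:
inch_along(steps={"dx":[0,0,0,0,0,0],"dy":[0,0,0,0,0,0],"dz":[-0.004,-0.02,-0.06,-0.12,-0.15,-0.15],"ax":[0,0,0,0,0,0],"ay":[0,0,0,0,0,0],"az":[0,0,0,0,0,0],"jaw":[0,0,0,0,0,0]})

```text
time: 18.85
eef_pos: [0.45, 0.0749, 0.2844]
tcp_rot: [0.12, 0.993, 0.001, 0.002]
contact_force: [0.3, -0.5, -0.6]
opening: -0.004
finger_force: 0.0
```

```bash
python3 - <<'E'
from h import *
r=ctrl.read_camera("scene");b=cv2.resize(np.ascontiguousarray(r["pixels"][:,:,::-1]),None,fx=4,fy=4,interpolation=cv2.INTER_CUBIC)
t=l+.75;z=np.array([-np.sin(t),0,np.cos(t)]);x=np.array([np.cos(t),0,np.sin(t)]);F=np.array([0,0,.09])+.06*z
for a in(-1,1):
    P=[W(F+x*a*.0175+np.array([0,j*.0135,0])+z*k) for j,k in((-1,0),(1,0),(1,.15),(-1,.15))]
    cv2.polylines(b,[(proj(r,P)*4+1.5).astype(int)],True,(0,255,0),1)
p=(proj(r,W([-.06,0,.12]))[0]*4).astype(int)
cv2.imwrite("pics/end.png",b[p[1]-260:p[1]+300,p[0]-330:p[0]+380])
for c in("mill","jam","can"):
  print(c,[np.round(d["position"],3) for d in ctrl.mark_of("scene",c)[:1]])
E
```

```text
mill [array([ 0.512, -0.19 , -0.   ])]
jam [array([ 0.653,  0.332, -0.001])]
can [array([ 0.662, -0.192,  0.002])]
```

View pics/end.png

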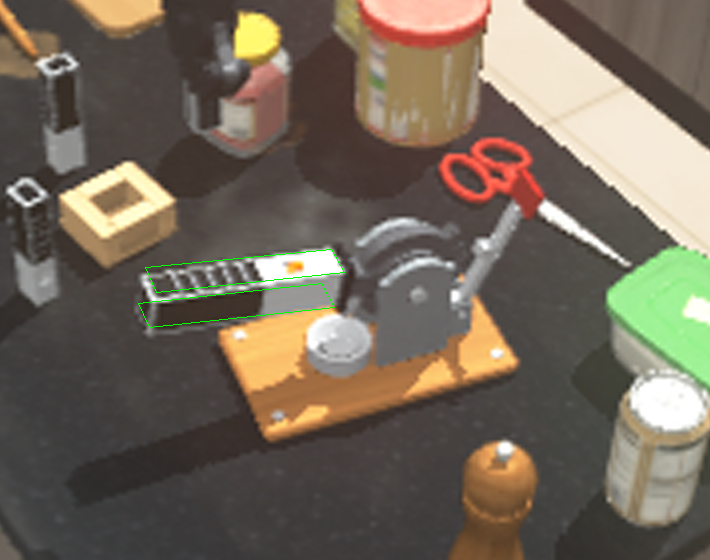

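The handle matches the model at the lower stop (green, from (145,300) to (340,262)), orange shows at (293,267), the pawl is back at (525,190), and the bystanders are in place. I hand it in.

```bash
python3 -c 'from plant import ctrl;print(ctrl.sign_off())'
```

```text
the job is handed in; nothing more can be done
None
```

I handed the job in at about 19 s; the hand-in returned no verdict. By my own checks the handle is locked on the stub (it held a 21 N tug), the pawl is flipped back, the lever is down at its stop, and the mill, jam and can have not moved.

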